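Seat the walnut figures, shut the display case and prove its catch

TASK

Press the walnut whale and the walnut tortoise fully home in their cutouts in the sloping display case, then swing its clear lid shut and press the front down until the catch takes it. Pinch the pull rail and give it a steady tug to check that the catch really holds; if the lid gives, press it down again harder and tug again. Leave the lid shut and caught, and the other things on the shelf as they are.

Things in the scene. Friction and masses are not known exactly. Their poses are not given: they have to be found in the camera images.
- case: Hinoki display case, fixed: a tray 180 mm up-slope by 260 mm wide on a wedge, sloping 30 deg up towards its back. Origin: centre of the foot on the shelf; x to the back, y across, z up. In this frame up-slope is u = (0.866, 0, 0.5), out of the deck n = (-0.5, 0, 0.866); u = n = 0 is the deck's front edge (x -80, z 35 mm). Walls 12 mm thick rise from the insert (n = 0) to n = 14.
- whale (a joint): How far the whale stands proud of fully home (m): 0 = home on the floor of its cutout, 0.012 most. It slides along n only, gripped by friction: about 7 N moves it, and it stays where it is left.
- tortoise (a joint): The same for the tortoise.
- whale_top (a point): Middle of the whale's flat top. Walnut silhouette 98 mm long (along y), 42 wide, 24 thick, lying in its cutout at u 70, y +58; top at n = 10 when home. z axis = n (press along -z), x axis = u. An elephant lies above it (u 128), a fish above the tortoise: both already home, tops at n = 10.
- tortoise_top (a point): Middle of the tortoise's flat top. Walnut silhouette 96 x 41 x 24 mm, lying likewise at u 70, y -58; same axes.
- lid (a joint): Lid angle (rad): 0 = shut on its seat, grows as it swings up and back (to 1.85). Stiff hinge: stays where it is left; moving it takes about 1 N at the pull, and its weight there is about 1 N. Down but not caught, its front stands up 5 to 8 mm (over 0.025 rad); caught, it reads under 0.012 and, let go, settles there by itself.
- lid_hinge (a point): Middle of the hinge line (along the case's y), at the back, level with the lid's underside. Turns with the lid: x from the lid's front to the hinge, z out of its outer face. The lid is 184 mm deep, 260 wide: a 12 mm thick hinoki frame (40 mm deep along the front, 26 at the back, 22 at the sides) round a clear pane.
- pull (a point): Middle of the top of the pull, a walnut rail on the lid's outer face: 110 mm long (along y), 10 thick, 18 high; this point is 175 mm from the hinge line and 30 mm out from the lid's underside. Axes of the lid. While the lid is open the rail faces away from the robot: push its top with shut fingers to swing the lid down; pinch it across its 10 mm, square to the lid, once down.
- striker (a point): Middle of the striker: a brass bar 5 mm thick, 23 mm long, hung 11 mm under the lid at the middle of its front, 164 mm from the hinge. It snaps under the roller when the lid is pressed down. Axes of the lid.
- roller: White roller, 5 mm thick, of the sprung catch at u 19, n 7. Cases differ: pressed square to the lid at the pull, the lid snaps in at 7 to 21 N; caught, it rises 0.2 to 2 mm before it holds and lets go only at 9 N or more. A steady 6 N tug for half a second tells.
- duck: Purple silicone bath duck, 95 mm long, 87 high. Leave alone.
- spinning_top: Stainless spinning top, 62 mm across, on a walnut stand, 73 mm high. Leave alone.
- bead_frame: Abacus-style wooden bead frame lying flat, 170 x 94 x 20 mm. Leave alone.
- acrylic_block: Clear acrylic block 70 x 50 x 80 mm high. Leave alone.
- masu_box: Open square wooden box 85 x 85 x 56 mm. Leave alone.
- owl: Turned walnut owl, 58 mm across, 80 high. Leave alone.

How it is judged:
By the outcome, as a careful person would: the job done as asked, in the order asked, and still so for the second after the job is handed in, with the robot touching nothing.
It also fails if it takes over 67 s, if anything falls off the work surface, if the arm or the gripper's body presses on something with over 40 N, if the wrist force passes 120 N, or if a joint passes its speed limit or range.

ROBOT

A 6-joint arm with a two-finger parallel gripper is mounted at the origin on the work surface. World frame = base frame: x ahead of the robot, y to its left, z up, the work surface at z = 0. Lengths are in m, angles in rad, forces in N, time in s.
With the tool pointing down it reaches from about 0.375 to 0.75 m from the base axis. Payload 9 kg.
Tool frame: the origin (TCP) lies midway between the tips of the shut fingers; the grasp point (between the pads) lies 19 mm behind it (env.tcp_to_grasp is the distance from the TCP to the grasp point, in m); z points along the fingers, y is the direction in which the jaws open and shut (so a half turn about z gives the same grasp; the last joint's range is limited). The gripper opens to 85 mm and grips with 20 to 120 N. Pads are 22 mm wide; open, the fingers measure 114 mm over their backs; the gripper's body (76 mm by 85 mm) begins 54 mm behind the grasp point. The pads swing forward as they close: fully open they stand 13 mm farther back than shut.
Start: joints at [-1.356, 0.104, 0.097, 1.564, 0, 1.353], TCP at [0.252, -0.545, 0.231] pointing down, gripper open.
Joint ranges: [-2.99, 2.99], [-0.84, 1.86], [-1.1, 1.16], [-1.84, 2.11], [-1.51, 1.56], [-3.14, 3.14]. Speed limits (rad/s): [2.22, 2.22, 2.57, 3.14, 3.14, 3.14].

INTERFACE

Orientations are given as a unit quaternion [w, x, y, z].
In Python, from station import env gives the robot as it stands.
- The arm moves only by the tool jog_arm, never from a script. Its arguments are lists of equal length, an entry for each row: "delta_pos": the shift along the world's x, y, z in m, a list of three; "roll": the turn about the world's z in degrees; "fingers": the finger opening in m, from 0 to 0.0854. A call has 1 to 8 rows; each row shifts and turns the commanded pose from where the row before left it; what a row does not reach is not made up. A row lasts 1/10 s, in which the tool goes at most 50 mm and 8.59 degrees, less where a joint would pass 70% of its speed; a pose out of reach is approached as far as the arm can. A call with a gripper value outside its range is refused whole. The fingers move at their own pace and stop on an object; "grip_force" is the grip in N (left out, the last holds). Time passes only in rows, so rows that do not move let the fingers close. It gives the time, the measured TCP pose, the force and the opening at its end, in the units of the state.
- env.sense(): the state, without advancing time (a new reading comes with each control period).
- env.read_camera(name): name is "scene" or "top"; returns a dict with "color" (480x640x3 uint8, blue, green, red), "z_map" (480x640 float32, m along the optical axis (not along the pixel's ray), 0 where there is no reading), "fx", "fy", "cx", "cy" (pixels), "distortion" ([k1, k2, p1, p2, k3] as OpenCV has them; the pictures are not rectified), "cam_to_world" (4x4, takes a point from camera to world coordinates). Camera axes: x right, y up, looking along -z (the intrinsics and any distortion apply to the point x, -y, -z); pixel columns grow to the right and rows downward; lengths in m; the calibration is good to about 2 mm. A picture is of the moment at which its call begins.
- env.close_job(): hands the job in, once; it reports no verdict.
The state is a dict: "time_s": time; "joint_positions": joint angles; "qvel": joint speeds; "joint_efforts": joint torques, N m; "ee_pos": TCP position; "tcp_rot": TCP orientation; "contact_force": force on the tool from outside, world axes, zero at the start; "torque": the same for the moment, N m; "grip_width": finger opening in m.
Only numpy, scipy, OpenCV 4.12 (cv2) and the standard library are available. Lean on these libraries where they do the work, as an engineer would, in place of code of your own. Each camera call takes 0.05 s, during which the arm holds its last target. There are 200 camera calls.

## Working session

There is one attempt and no reset: what is moved stays moved. The work goes in short steps, Python scripts to look and compute and a tool call to move; the robot and the scene stay as the last step left them, time stands still between calls to the robot, and variables do not carry over. Pictures are saved under pics/ and viewed, about 8 in all and at most 12, crops included, and the job is handed in when it is done.

Besides the shell and the picture viewer there is one more tool, called after "Call:" as name(argument=value, ...), one argument or row to a line, values as JSON. jog_arm: Moves the arm, as the interface text tells. Its arguments: {"type":"object","properties":{"delta_pos":{"type":"array"},"roll":{"type":"array"},"fingers":{"type":"array"},"grip_force":{"type":"number"}},"required":["delta_pos","roll","fingers"]}

```bash
mkdir -p pics; ls; cat > h.py <<'E'
import numpy as np, cv2
from station import env
def cloud(c):
    z=c["z_map"];H,W=z.shape
    K=np.array([[c["fx"],0,c["cx"]],[0,c["fy"],c["cy"]],[0,0,1.]])
    u,v=np.meshgrid(np.arange(W),np.arange(H))
    p=cv2.undistortPoints(np.stack([u,v],-1).reshape(-1,1,2).astype(np.float64),K,np.array(c["distortion"],float)).reshape(H,W,2)
    P=np.stack([p[...,0]*z,-p[...,1]*z,-z],-1)
    T=np.array(c["cam_to_world"])
    X=P@T[:3,:3].T+T[:3,3]
    X[z==0]=np.nan
    return X
def proj(c,pts):
    T=np.linalg.inv(np.array(c["cam_to_world"]));p=np.atleast_2d(pts)@T[:3,:3].T+T[:3,3]
    K=np.array([[c["fx"],0,c["cx"]],[0,c["fy"],c["cy"]],[0,0,1.]])
    return cv2.projectPoints(p*[1,-1,-1],np.zeros(3),np.zeros(3),K,np.array(c["distortion"],float))[0][:,0]
E
python3 - <<'E'
from h import *
s=env.sense();print(s)
for n in("scene","top"):
    c=env.read_camera(n);cv2.imwrite(f"pics/{n}0.png",c["color"]);np.save(f"{n}0.npy",cloud(c));print(np.array(c["cam_to_world"]).round(3))
E
```

```text
pics
{'time_s': 0.0, 'joint_positions': array([-1.35570516e+00,  1.04676305e-01,  9.64491257e-02,  1.56389427e+00,
        1.46317045e-05,  1.35311185e+00]), 'qvel': array([-1.36921903e-04, -1.06707817e-03, -6.44266500e-04,  5.98566097e-04,
       -2.70773409e-05, -5.80918006e-04]), 'joint_efforts': array([-1.36011890e-04, -5.56930411e+01,  5.03651369e+01,  1.68504106e-02,
       -2.47996531e-04, -7.36694204e-06]), 'ee_pos': array([ 0.25158316, -0.54433746,  0.2305247 ]), 'tcp_rot': array([-6.62553355e-04,  9.76679152e-01,  2.14703041e-01,  8.17496219e-06]), 'contact_force': array([-0.04109325, -0.26107434, -0.18504478]), 'torque': array([-0.02650381,  0.00985281,  0.00886063]), 'grip_width': 0.0855190270045047}
[[-0.629 -0.529  0.57   1.212]
 [ 0.778 -0.408  0.479  0.635]
 [-0.021  0.744  0.668  0.917]
 [ 0.     0.     0.     1.   ]]
[[-0.053  0.977 -0.208  0.232]
 [-0.999 -0.051  0.017  0.079]
 [ 0.006  0.209  0.978  1.565]
 [ 0.     0.     0.     1.   ]]
```

View pics/scene0.png

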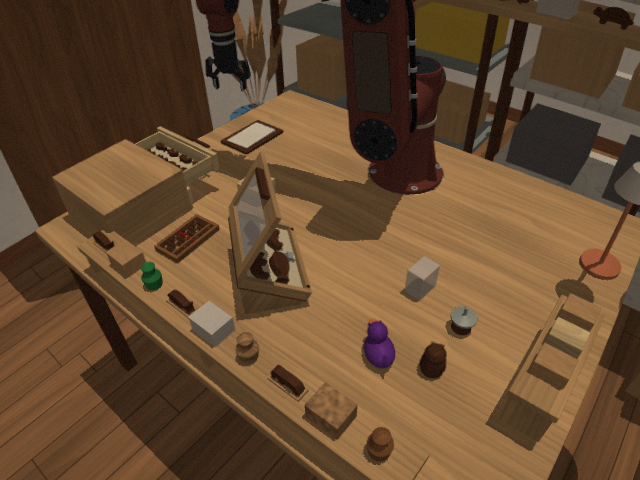

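View pics/top0.png

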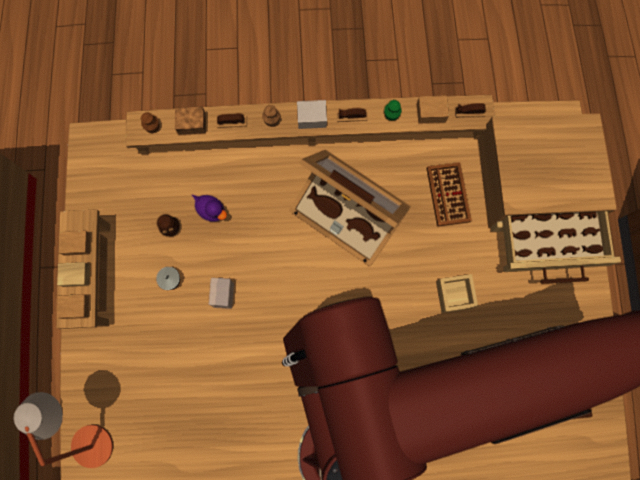

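```bash
python3 - <<'E'
from h import *
X=np.load("top0.npy");im=cv2.imread("pics/top0.png")
cv2.imwrite("pics/crop.png",cv2.resize(im[140:275,285:420],None,fx=4.4,fy=4.4,interpolation=cv2.INTER_CUBIC))
hsv=cv2.cvtColor(im,cv2.COLOR_BGR2HSV)
m=np.zeros(im.shape[:2],bool);m[175:262,295:385]=1
pale=m&(hsv[...,1]<70)&(hsv[...,2]>140)&np.isfinite(X[...,0])
P=X[pale];print(len(P))
from numpy.linalg import svd
for _ in range(5):
    c=P.mean(0);n=svd(P-c,full_matrices=0)[2][2];n*=np.sign(n[2]);d=(P-c)@n;P=P[abs(d)<max(.003,2*abs(d).std()*.7)]
print(c,n,len(P),np.degrees(np.arccos(n[2])),np.degrees(np.arctan2(-n[1],-n[0])))
for px in [(296,212),(370,261),(385,240),(305,160),(325,152),(408,208),(397,220),(325,205),(362,230),(352,187)]:
    w=X[px[1]-1:px[1]+2,px[0]-1:px[0]+2].reshape(-1,3);print(px,np.nanmedian(w,0).round(4))
E
```

```text
34
[0.58158906 0.00217053 0.05313003] [0.01538163 0.32703526 0.94488695] 15 19.11084688560951 -92.69283947038357
(296, 212) [0.6323 0.1016 0.0502]
(370, 261) [ 0.4915 -0.0833  0.0539]
(385, 240) [ 0.5371 -0.1219  0.0883]
(305, 160) [0.6896 0.0721 0.2902]
(325, 152) [0.7542 0.0204 0.1614]
(408, 208) [ 0.6002 -0.1736  0.1674]
(397, 220) [ 0.5413 -0.1261  0.2813]
(325, 205) [0.6372 0.0257 0.0873]
(362, 230) [ 0.567  -0.0654  0.0846]
(352, 187) [ 0.617  -0.0291  0.3006]
```

View pics/crop.png

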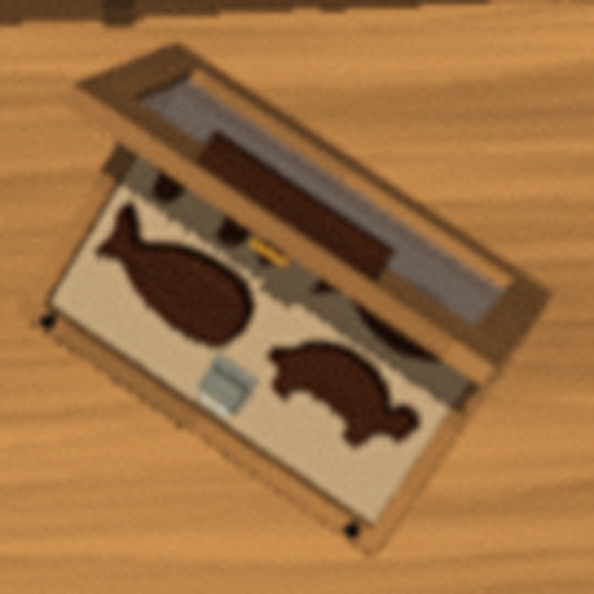

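The top crop shows the case front edge from (48,321) to (352,531), with the whale around (180,290), the tortoise around (345,390), the roller at (227,385) and the rail at (300,205). The lid leans toward the robot. Next I fit the case pose to these features.

```bash
cat >> h.py <<'E'
U=np.array([.866,0,.5]);N=np.array([-.5,0,.866])
def case(u,y,n):  # mm
    return np.array([-.08,y/1e3,.035])+U*u/1e3+N*n/1e3
def Rz(a): return np.array([[np.cos(a),-np.sin(a),0],[np.sin(a),np.cos(a),0],[0,0,1]])
def lidpt(d,y,h,th,uh=183,nh=14): # d from hinge to the front, h out of underside
    c,s=np.cos(th),np.sin(th)
    return case(uh,y,nh)+((-c*U+s*N)*d+(s*U+c*N)*h)/1e3
E
python3 - <<'E'
from h import *
from scipy.optimize import least_squares
X=np.load("top0.npy");c=env.read_camera("top")
f=lambda x,y:(x/4.4+285-.39,y/4.4+140-.39)
im=cv2.imread("pics/top0.png");g=im[...,2].astype(int)
# animal blobs
m=(im[...,2]<95).astype(np.uint8);m[:186]=0
nb,lab,st,ce=cv2.connectedComponentsWithStats(m[:, :]*0+m)
for i in range(1,nb):
    if 150<st[i,4]<1200 and 300<ce[i,0]<385 and ce[i,1]<250: print(st[i],ce[i].round(1),np.nanmedian(X[lab==i],0).round(4))
obs=[(48,303),(372,523),(80,85),(500,375),(180,42),(552,290),(212,130),(395,248)]
px=np.array([f(*o) for o in obs])
z=lambda p:p
def model(q):
    x,y,a,th=q
    L=[case(12,118,6),case(12,-118,6),lidpt(184,130,12,th),lidpt(184,-130,12,th),lidpt(0,130,12,th),lidpt(0,-130,12,th),lidpt(170,55,30,th),lidpt(180,-55,30,th)]
    return np.array(L)@Rz(a).T+[x,y,0]
r=least_squares(lambda q:(proj(c,model(q))-px).ravel(),[.6246,-.037,-.65,1.58],loss='soft_l1')
print(r.x,(proj(c,model(r.x))-px).round(1).tolist())
x,y,a,th=r.x;print(np.degrees(a))
w=lambda p:p@Rz(a).T+[x,y,0]
print("whale home",w(case(70,58,10)),"tort",w(case(70,-58,10)),"pull",w(lidpt(175,0,30,th)),"lidfront",w(lidpt(184,0,0,th)))
E
```

```text
[307 186  36  33 521] [326. 204.] [0.6388 0.0217 0.0871]
[344 186  31  18 248] [361.4 193. ] [ 0.6038 -0.0506  0.2982]
[346 218  34  23 404] [362.6 227.8] [ 0.5745 -0.0689  0.0857]
[ 0.6258559  -0.03442126 -0.66467228  1.51001991] [[-0.3, 0.6], [0.1, 1.1], [-1.5, -0.4], [-0.5, -1.7], [0.1, -0.8], [1.4, -0.2], [1.7, 0.0], [-0.2, 1.3]]
-38.08291621038543
whale home [0.64244041 0.02626926 0.07866   ] tort [ 0.57089147 -0.06503654  0.07866   ] pull [ 0.62582088 -0.03439381  0.30112983] lidfront [ 0.6022183  -0.01589839  0.29208581]
```

Call:
jog_arm(
  delta_pos=[
    [0.017,0.032,0.006],
    [0.018,0.032,0.006],
    [0.018,0.032,0.006],
    [0.018,0.032,0.006],
    [0.018,0.032,0.006],
    [0.018,0.032,0.006],
    [0.018,0.032,0.003],
    [0.018,0.032,0],
  ],
  roll=[3.4,3.4,3.4,3.4,3.4,3.4,3.4,3.3],
  fingers=[0,0,0,0,0,0,0,0],
  grip_force=40,
)

```text
time_s: 0.95
ee_pos: [0.3952, -0.2875, 0.2707]
tcp_rot: [0.0, 0.899, 0.439, 0.0]
contact_force: [1.2, 0.2, -0.2]
grip_width: 0.0003
```

Call:
jog_arm(
  delta_pos=[
    [0.018,0.032,0],
    [0.018,0.032,0],
    [0.018,0.032,0],
    [0.018,0.032,0],
    [0.018,0.032,0],
    [0.018,0.032,0],
    [0.018,0.03,0],
    [0,0,0],
  ],
  roll=[0,0,0,0,0,0,0,0],
  fingers=[0,0,0,0,0,0,0,0],
)

```text
time_s: 1.75
ee_pos: [0.5217, -0.0635, 0.2699]
tcp_rot: [-0.0, 0.898, 0.439, 0.0]
contact_force: [-0.8, -0.7, 0.1]
grip_width: -0.0
```

Call:
jog_arm(
  delta_pos=[
    [0.0063,-0.0049,0],
    [0.0063,-0.0049,0],
    [0.0063,-0.0049,0],
    [0.0063,-0.0049,0],
    [0.0063,-0.0049,0],
    [0.0063,-0.0049,0],
    [0.0063,-0.0049,0],
    [0.0063,-0.0049,0],
  ],
  roll=[0,0,0,0,0,0,0,0],
  fingers=[0,0,0,0,0,0,0,0],
)

```text
time_s: 2.55
ee_pos: [0.5717, -0.1069, 0.2744]
tcp_rot: [0.002, 0.899, 0.437, 0.001]
contact_force: [-13.9, 3.5, 36.3]
grip_width: -0.0
```

```bash
python3 - <<'E'
from h import *
print(env.sense()["contact_force"])
c=env.read_camera("scene");i=c["color"][20:330,150:400];d=env.read_camera("top")["color"][120:290,270:440]
cv2.imwrite("pics/a.png",np.hstack([cv2.resize(i,(420,520)),cv2.resize(d,(380,520))]))
print(env.sense()["contact_force"])
E
```

```text
[-13.88621069   3.49645643  36.33681091]
[-8.12926109  1.66756528 25.20945518]
```

View pics/a.png

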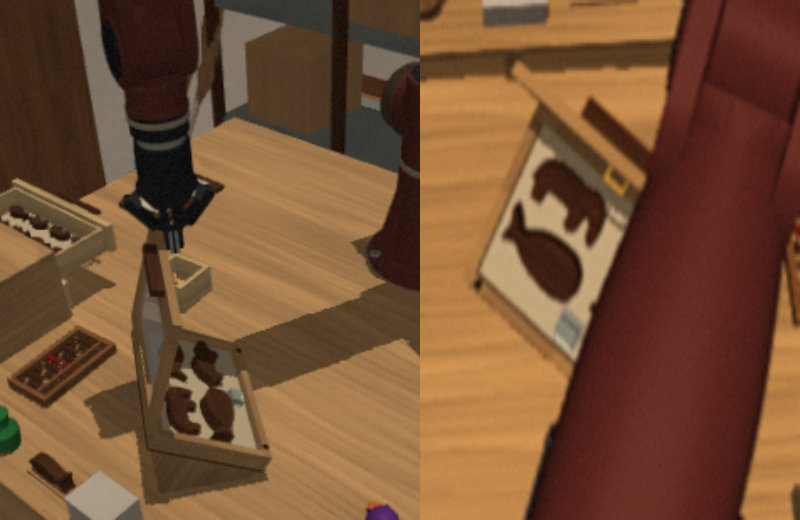

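Left: the lid now stands steeper (~1.75), and the gripper's knuckles sat on its edge. Right: the whale and elephant are visible, and the arm hides the tortoise. I back off and turn the jaws to lie along the case's width.

Call:
jog_arm(
  delta_pos=[
    [-0.006,0.005,0.003],
    [-0.008,0.006,0],
    [-0.01,0.008,0],
    [-0.012,0.01,0],
    [-0.012,0.01,0],
    [0,0,0],
    [0,0,0],
    [0,0,0],
  ],
  roll=[0,0,0,0,8,8,8,8],
  fingers=[0,0,0,0,0,0,0,0],
)

```text
time_s: 3.45
ee_pos: [0.5227, -0.0667, 0.2726]
tcp_rot: [-0.0, 0.742, 0.671, -0.0]
contact_force: [-0.7, -0.6, 0.2]
grip_width: 0.0002
```

Call:
jog_arm(
  delta_pos=[
    [0,0,0],
    [0,0,0],
    [0,0,0],
    [0,0,0],
    [0,0,0],
    [0,0,0],
    [0,0,0],
    [0,0,0],
  ],
  roll=[8,8,8,8,8,8,8,2],
  fingers=[0,0,0,0,0,0,0,0],
)

```text
time_s: 4.25
ee_pos: [0.5228, -0.0668, 0.2725]
tcp_rot: [-0.0, 0.324, 0.946, 0.0]
contact_force: [0.4, 0.1, 0.2]
grip_width: 0.0001
```

```bash
python3 - <<'E'
from h import *
s=env.sense();print(s["time_s"],s["ee_pos"],s["joint_positions"].round(2),s["contact_force"],s["tcp_rot"])
X=cloud(env.read_camera("scene"));R=Rz(-.6647)
Q=(X-[.6259,-.0344,0])@R  # to case frame
m=(abs(Q[...,1])<.13)&(Q[...,2]>.2)&(Q[...,2]<.335)&(Q[...,0]>-.02)&(Q[...,0]<.13)&(Q[...,1]>.0)
P=Q[m];print(len(P),P[P[:,2]>np.percentile(P[:,2],97)].mean(0),np.percentile(P[:,2],[1,50,99]))
for z in np.arange(.2,.33,.02):
    k=abs(P[:,2]-z)<.005
    if k.any():print(z,np.percentile(P[k,0],[2,50,98]).round(3))
E
```

```text
4.25 [ 0.52276255 -0.06675243  0.27251522] [-0.38 -0.1  -0.04  1.64  0.    0.28] [0.36399233 0.10019511 0.22283057] [-4.27944847e-04  3.23977036e-01  9.46064848e-01  3.70730658e-05]
825 [0.04009696 0.03478954 0.31773361] [0.20296742 0.30655348 0.31779337]
0.2 [0.052 0.053 0.062]
0.22 [0.046 0.048 0.057]
0.24 [0.04  0.042 0.051]
0.26 [0.042 0.043 0.045]
0.27999999999999997 [0.031 0.037 0.038]
0.29999999999999993 [0.027 0.031 0.033]
0.31999999999999995 [0.018 0.026 0.045]
```

Call:
jog_arm(
  delta_pos=[
    [0.017,0.0065,0],
    [0.017,0.0065,-0.02],
    [0,0,-0.025],
    [0,0,-0.025],
    [0,0,-0.025],
    [0,0,-0.025],
    [0,0,-0.025],
    [0,0,0],
  ],
  roll=[0,0,0,0,0,0,0,0],
  fingers=[0,0,0,0,0,0,0,0],
)

```text
time_s: 5.1
ee_pos: [0.5546, -0.053, 0.1242]
tcp_rot: [-0.003, 0.327, 0.945, 0.0]
contact_force: [-0.9, -0.7, -0.0]
grip_width: 0.0001
```

Call:
jog_arm(
  delta_pos=[
    [0,0,-0.015],
    [0,0,-0.012],
    [0.0008,-0.0006,-0.0017],
    [0.0008,-0.0006,-0.0017],
    [0.0008,-0.0006,-0.0017],
    [0.0008,-0.0006,-0.0017],
    [0.0008,-0.0006,-0.0017],
    [0,0,0],
  ],
  roll=[0,0,0,0,0,0,0,0],
  fingers=[0,0,0,0,0,0,0,0],
)

```text
time_s: 5.9
ee_pos: [0.5611, -0.057, 0.0927]
tcp_rot: [0.0, 0.326, 0.945, 0.0]
contact_force: [-1.2, 0.3, -0.2]
grip_width: 0.0001
```

Call:
jog_arm(
  delta_pos=[
    [0.0008,-0.0006,-0.0017],
    [0.0008,-0.0006,-0.0017],
    [0.0008,-0.0006,-0.0017],
    [0.0008,-0.0006,-0.0017],
    [0.0008,-0.0006,-0.0017],
    [0,0,0],
  ],
  roll=[0,0,0,0,0,0],
  fingers=[0,0,0,0,0,0],
)

```text
time_s: 6.5
ee_pos: [0.565, -0.0599, 0.0844]
tcp_rot: [-0.0, 0.326, 0.945, 0.0]
contact_force: [-1.2, 1.3, 2.7]
grip_width: 0.0001
```

Call:
jog_arm(
  delta_pos=[
    [0.0008,-0.0006,-0.0017],
    [0.0008,-0.0006,-0.0017],
    [0.0008,-0.0006,-0.0017],
    [0,0,0],
  ],
  roll=[0,0,0,0],
  fingers=[0,0,0,0],
)

```text
time_s: 6.9
ee_pos: [0.5673, -0.0616, 0.0795]
tcp_rot: [-0.0, 0.326, 0.945, 0.0]
contact_force: [-4.1, 2.3, 5.7]
grip_width: -0.0002
```

Call:
jog_arm(
  delta_pos=[
    [0.0008,-0.0006,-0.0017],
    [0,0,0],
    [0.0008,-0.0006,-0.0017],
    [0,0,0],
  ],
  roll=[0,0,0,0],
  fingers=[0,0,0,0],
)

```text
time_s: 7.3
ee_pos: [0.5678, -0.0618, 0.0788]
tcp_rot: [-0.001, 0.326, 0.945, 0.0]
contact_force: [-21.7, 8.3, 33.0]
grip_width: 0.0001
```

Call:
jog_arm(
  delta_pos=[
    [-0.0016,0.0012,0.0034],
    [-0.004,0.003,0.009],
    [-0.004,0.003,0.009],
    [0.0235,0.0305,0],
    [0.0235,0.0305,0],
    [0.0235,0.0305,0],
    [0,0,0],
    [0,0,0],
  ],
  roll=[0,0,0,0,0,0,0,0],
  fingers=[0,0,0,0,0,0,0,0],
)

```text
time_s: 8.1
ee_pos: [0.63, 0.0365, 0.0972]
tcp_rot: [-0.0, 0.326, 0.945, -0.0]
contact_force: [0.0, -1.7, -0.7]
grip_width: -0.0002
```

Call:
jog_arm(
  delta_pos=[
    [0.0016,-0.0012,-0.0034],
    [0.0016,-0.0012,-0.0034],
    [0.0008,-0.0006,-0.0017],
    [0.0008,-0.0006,-0.0017],
    [0,0,0],
  ],
  roll=[0,0,0,0,0],
  fingers=[0,0,0,0,0],
)

```text
time_s: 8.6
ee_pos: [0.6344, 0.0316, 0.0871]
tcp_rot: [-0.0, 0.327, 0.945, -0.0]
contact_force: [-2.4, -0.6, 1.8]
grip_width: 0.0001
```

Call:
jog_arm(
  delta_pos=[
    [0.0008,-0.0006,-0.0017],
    [0.0008,-0.0006,-0.0017],
    [0.0008,-0.0006,-0.0017],
    [0,0,0],
  ],
  roll=[0,0,0,0],
  fingers=[0,0,0,0],
)

```text
time_s: 9.0
ee_pos: [0.6368, 0.0299, 0.082]
tcp_rot: [-0.0, 0.327, 0.945, -0.0]
contact_force: [-3.2, -1.4, 3.7]
grip_width: -0.0003
```

Call:
jog_arm(
  delta_pos=[
    [0.0008,-0.0006,-0.0017],
    [0,0,0],
    [0.0008,-0.0006,-0.0017],
    [0,0,0],
  ],
  roll=[0,0,0,0],
  fingers=[0,0,0,0],
)

```text
time_s: 9.4
ee_pos: [0.6382, 0.0291, 0.0792]
tcp_rot: [-0.0, 0.326, 0.945, -0.0]
contact_force: [-8.1, -1.3, 10.6]
grip_width: 0.0001
```

Call:
jog_arm(
  delta_pos=[
    [0.0008,-0.0006,-0.0017],
    [0,0,0],
  ],
  roll=[0,0],
  fingers=[0,0],
)

```text
time_s: 9.6
ee_pos: [0.6384, 0.029, 0.079]
tcp_rot: [-0.001, 0.326, 0.945, -0.0]
contact_force: [-17.0, 1.4, 22.8]
grip_width: 0.0
```

Call:
jog_arm(
  delta_pos=[
    [-0.002,0.0015,0.004],
    [-0.005,0.004,0.01],
    [-0.02,0.016,0.03],
    [-0.025,0.019,0.04],
    [-0.02,0.016,0.04],
    [0,0,0.04],
    [0,0,0.04],
    [0,0,0],
  ],
  roll=[0,0,0,0,0,0,0,0],
  fingers=[0,0,0,0,0,0,0,0],
)

```text
time_s: 10.4
ee_pos: [0.5698, 0.0851, 0.2869]
tcp_rot: [0.005, 0.326, 0.945, 0.001]
contact_force: [0.4, 0.5, 0.3]
grip_width: 0.0002
```

```bash
python3 - <<'E'
from h import *
s=env.sense();print(s["time_s"],s["ee_pos"],s["contact_force"])
R=Rz(-.6647);o=np.array([.6259,-.0344,0])
c=env.read_camera("scene");X=cloud(c);Q=(X-o)@R-[-.08,0,.035]
u,n=Q@U,Q@N;y=Q[...,1]
for nm,uc,yc in [("whale",70,58),("tort",70,-58),("eleph",128,58),("fish",128,-58)]:
    k=(abs(u*1e3-uc)<10)&(abs(y*1e3-yc)<20)&(abs(n)<.04);print(nm,k.sum(),np.percentile(n[k]*1e3,[10,50,90]).round(1) if k.any() else "")
cv2.imwrite("pics/b.png",cv2.resize(c["color"][130:330,200:340],None,fx=3.5,fy=3.0,interpolation=cv2.INTER_CUBIC))
# trajectory
h=np.array([71.5,139])
for th in np.radians([104,95,85,75,65,55,45,35,25,15,8,3]):
    P=(lidpt(175,0,30,th))*1e3; eta=np.radians(120)-th
    r=np.array([11*np.cos(eta),0,-8*np.cos(eta)]) if eta<np.pi/2 else np.zeros(3)
    print(round(np.degrees(th)),P.round(),((P+r)/1e3@R.T+o).round(4))
E
```

```text
10.4 [0.56978888 0.08513154 0.28693711] [0.3724771  0.45164393 0.25634701]
whale 85 [ 7.5  9.3 10.7]
tort 57 [ 7.3  9.1 11.1]
eleph 78 [ 7.2  8.9 10.6]
fish 23 [ 8.   9.4 10.5]
104 [ 52.   0. 315.] [ 0.6752 -0.073   0.3074]
95 [ 25.   0. 310.] [ 0.6532 -0.0558  0.3027]
85 [ -4.   0. 299.] [ 0.6296 -0.0373  0.2926]
75 [-31.   0. 284.] [ 0.6076 -0.02    0.2779]
65 [-55.   0. 264.] [ 0.5878 -0.0046  0.259 ]
55 [-74.   0. 240.] [0.571  0.0087 0.2364]
45 [-90.   0. 213.] [0.5575 0.0192 0.2108]
35 [-100.    0.  184.] [0.5478 0.0268 0.1831]
25 [-105.    0.  153.] [0.5429 0.0307 0.1533]
15 [-105.    0.  122.] [0.543  0.0306 0.1223]
8 [-102.    0.  101.] [0.5456 0.0285 0.1009]
3 [-98.   0.  86.] [0.5487 0.0261 0.0859]
```

View pics/b.png

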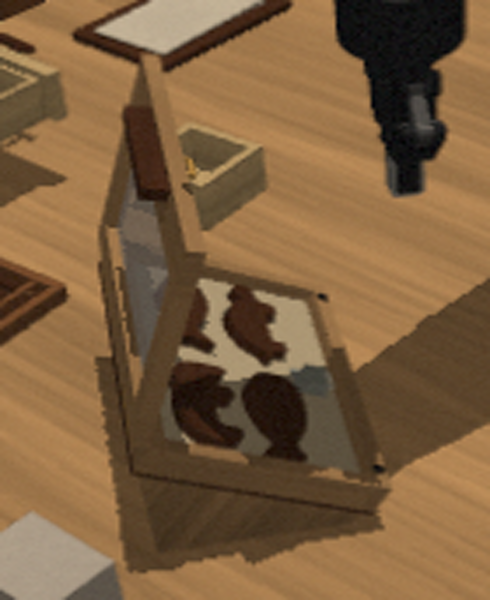

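Whale and tortoise top out at n≈9.2 mm, level with the elephant and fish that are already home. The picture agrees: all four lie flat in the tray, and the lid stands open at the left. Now over the lid to its rail.

Call:
jog_arm(
  delta_pos=[
    [0,0,0.04],
    [0,0,0.04],
    [0,0,0.043],
    [0,0,0],
    [0.018,-0.025,0],
    [0.018,-0.025,0],
    [0.018,-0.025,0],
    [0.018,-0.025,0],
  ],
  roll=[0,0,0,0,0,0,0,0],
  fingers=[0,0,0,0,0,0,0,0],
)

```text
time_s: 11.25
ee_pos: [0.6406, -0.0161, 0.4016]
tcp_rot: [-0.001, 0.326, 0.945, 0.0]
contact_force: [0.2, 0.8, 0.9]
grip_width: -0.0
```

Call:
jog_arm(
  delta_pos=[
    [0.018,-0.025,0],
    [0.018,-0.025,0],
    [0.018,-0.025,0],
    [0,0,0],
    [0,0,0],
  ],
  roll=[0,0,0,0,0],
  fingers=[0,0,0,0,0],
)

```text
time_s: 11.75
ee_pos: [0.693, -0.0906, 0.3988]
tcp_rot: [-0.002, 0.327, 0.945, 0.0]
contact_force: [-0.8, 0.6, 1.0]
grip_width: 0.0002
```

Call:
jog_arm(
  delta_pos=[
    [0,0,-0.025],
    [0,0,-0.025],
    [0,0,-0.025],
    [0,0,-0.017],
    [0,0,0],
    [0,0,0],
  ],
  roll=[0,0,0,0,0,0],
  fingers=[0,0,0,0,0,0],
)

```text
time_s: 12.35
ee_pos: [0.6931, -0.0894, 0.3132]
tcp_rot: [0.003, 0.326, 0.945, 0.0]
contact_force: [-1.3, -0.2, 0.9]
grip_width: -0.0004
```

Call:
jog_arm(
  delta_pos=[
    [-0.009,0.009,0],
    [-0.009,0.009,0],
    [-0.011,0.0085,-0.002],
    [-0.011,0.0085,-0.003],
    [-0.012,0.009,-0.005],
    [-0.012,0.0095,-0.005],
    [-0.011,0.0085,-0.007],
    [-0.011,0.0085,-0.008],
  ],
  roll=[0,0,0,0,0,0,0,0],
  fingers=[0,0,0,0,0,0,0,0],
)

```text
time_s: 13.15
ee_pos: [0.6077, -0.0193, 0.2834]
tcp_rot: [0.003, 0.326, 0.945, 0.0]
contact_force: [1.6, -1.0, 0.7]
grip_width: 0.0001
```

Call:
jog_arm(
  delta_pos=[
    [-0.01,0.0077,-0.012],
    [-0.01,0.0077,-0.012],
    [-0.0085,0.0066,-0.0113],
    [-0.0085,0.0066,-0.0113],
    [-0.0068,0.0053,-0.0128],
    [-0.0067,0.0052,-0.0128],
    [-0.0049,0.0038,-0.0138],
    [-0.0048,0.0038,-0.0138],
  ],
  roll=[0,0,0,0,0,0,0,0],
  fingers=[0,0,0,0,0,0,0,0],
)

```text
time_s: 13.95
ee_pos: [0.5481, 0.0273, 0.1832]
tcp_rot: [0.003, 0.326, 0.945, 0.001]
contact_force: [0.8, 1.0, 0.5]
grip_width: -0.0001
```

```bash
python3 - <<'E'
from h import *
s=env.sense();print(s["time_s"],s["ee_pos"],s["contact_force"])
c=env.read_camera("scene")
cv2.imwrite("pics/c.png",cv2.resize(c["color"][110:330,190:380],None,fx=3,fy=2.7,interpolation=cv2.INTER_CUBIC))
E
```

```text
13.95 [0.54814977 0.02726389 0.18322414] [0.83827562 0.98417001 0.507567  ]
```

View pics/c.png

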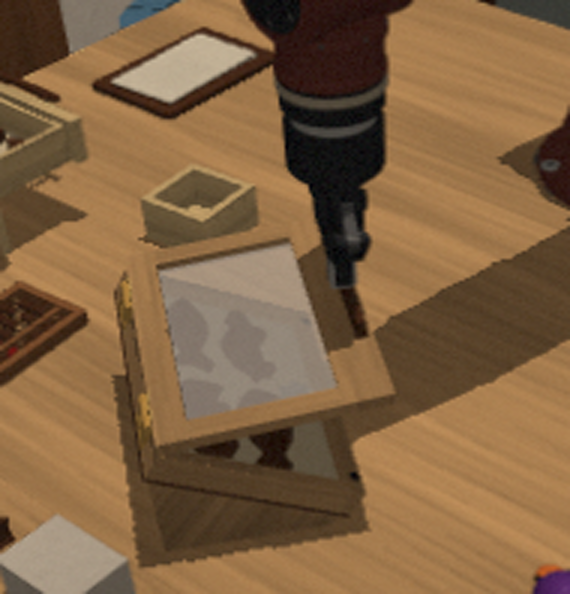

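The picture shows the lid about 35° open, with the fingers on the rail at (345,285). I carry on down.

Call:
jog_arm(
  delta_pos=[
    [-0.0025,0.002,-0.015],
    [-0.0024,0.0019,-0.015],
    [0,0,-0.0155],
    [0,0,-0.0155],
    [0.001,-0.001,-0.01],
    [0.0015,-0.001,-0.009],
    [0,0,0],
  ],
  roll=[0,0,0,0,0,0,0],
  fingers=[0,0,0,0,0,0,0],
)

```text
time_s: 14.7
ee_pos: [0.5438, 0.0289, 0.0991]
tcp_rot: [-0.0, 0.327, 0.945, -0.0]
contact_force: [-0.3, 1.2, -0.3]
grip_width: -0.0002
```

Call:
jog_arm(
  delta_pos=[
    [0.0008,-0.0006,-0.0017],
    [0.0008,-0.0006,-0.0017],
    [0.0008,-0.0006,-0.0017],
    [0.0008,-0.0006,-0.0017],
    [0,0,0],
  ],
  roll=[0,0,0,0,0],
  fingers=[0,0,0,0,0],
)

```text
time_s: 15.2
ee_pos: [0.5475, 0.0265, 0.0935]
tcp_rot: [0.001, 0.326, 0.945, 0.0]
contact_force: [-0.1, -0.8, 0.6]
grip_width: -0.0001
```

Call:
jog_arm(
  delta_pos=[
    [0.0008,-0.0006,-0.0017],
    [0.0004,-0.0003,-0.0009],
    [0.0004,-0.0003,-0.0009],
    [0,0,0],
  ],
  roll=[0,0,0,0],
  fingers=[0,0,0,0],
)

```text
time_s: 15.6
ee_pos: [0.549, 0.0254, 0.09]
tcp_rot: [0.001, 0.326, 0.945, 0.0]
contact_force: [-0.1, 0.2, -0.1]
grip_width: -0.0002
```

Call:
jog_arm(
  delta_pos=[
    [0.0004,-0.0003,-0.0009],
    [0.0004,-0.0003,-0.0009],
    [0.0004,-0.0003,-0.0009],
    [0.0004,-0.0003,-0.0009],
    [0,0,0],
  ],
  roll=[0,0,0,0,0],
  fingers=[0,0,0,0,0],
)

```text
time_s: 16.1
ee_pos: [0.5506, 0.0242, 0.0864]
tcp_rot: [0.001, 0.326, 0.945, 0.0]
contact_force: [0.4, 0.1, 0.2]
grip_width: 0.0002
```

Call:
jog_arm(
  delta_pos=[
    [0.0004,-0.0003,-0.0009],
    [0,0,0],
    [0.0004,-0.0003,-0.0009],
    [0,0,0],
  ],
  roll=[0,0,0,0],
  fingers=[0,0,0,0],
)

```text
time_s: 16.5
ee_pos: [0.5514, 0.0237, 0.0849]
tcp_rot: [0.001, 0.326, 0.945, 0.0]
contact_force: [-1.8, 1.4, 1.8]
grip_width: -0.0002
```

Contact begins here, so I press with finer steps.

Call:
jog_arm(
  delta_pos=[
    [0.0004,-0.0003,-0.0009],
    [0,0,0],
    [0.0004,-0.0003,-0.0009],
    [0,0,0],
  ],
  roll=[0,0,0,0],
  fingers=[0,0,0,0],
)

```text
time_s: 16.9
ee_pos: [0.552, 0.0233, 0.0831]
tcp_rot: [0.0, 0.326, 0.945, 0.0]
contact_force: [-4.4, 2.2, 5.4]
grip_width: 0.0002
```

Call:
jog_arm(
  delta_pos=[
    [0.0004,-0.0003,-0.0009],
    [0,0,0],
    [0.0004,-0.0003,-0.0009],
    [0,0,0],
  ],
  roll=[0,0,0,0],
  fingers=[0,0,0,0],
)

```text
time_s: 17.3
ee_pos: [0.5532, 0.0222, 0.0808]
tcp_rot: [0.001, 0.326, 0.945, 0.0]
contact_force: [0.8, 0.3, -0.5]
grip_width: 0.0002
```

Call:
jog_arm(
  delta_pos=[
    [0.0004,-0.0003,-0.0009],
    [0.0004,-0.0003,-0.0009],
    [0,0,0],
  ],
  roll=[0,0,0],
  fingers=[0,0,0],
)

```text
time_s: 17.6
ee_pos: [0.5538, 0.0217, 0.0791]
tcp_rot: [0.001, 0.326, 0.945, 0.0]
contact_force: [0.0, -0.7, 0.3]
grip_width: -0.0
```

Call:
jog_arm(
  delta_pos=[
    [0.0004,-0.0003,-0.0009],
    [0,0,0],
  ],
  roll=[0,0],
  fingers=[0,0],
)

```text
time_s: 17.8
ee_pos: [0.5542, 0.0215, 0.0783]
tcp_rot: [0.001, 0.326, 0.945, 0.0]
contact_force: [-1.1, -0.5, -0.7]
grip_width: -0.0003
```

Call:
jog_arm(
  delta_pos=[
    [0.0004,-0.0003,-0.0009],
    [0.0004,-0.0003,-0.0009],
    [0,0,0],
  ],
  roll=[0,0,0],
  fingers=[0,0,0],
)

```text
time_s: 18.1
ee_pos: [0.5547, 0.0213, 0.0774]
tcp_rot: [0.0, 0.326, 0.945, 0.0]
contact_force: [-5.7, 1.7, 9.4]
grip_width: -0.0003
```

Call:
jog_arm(
  delta_pos=[
    [0.0004,-0.0003,-0.0009],
    [0,0,0],
  ],
  roll=[0,0],
  fingers=[0,0],
)

```text
time_s: 18.3
ee_pos: [0.5549, 0.0213, 0.0771]
tcp_rot: [0.0, 0.326, 0.945, 0.0]
contact_force: [-9.5, 3.9, 15.5]
grip_width: -0.0002
```

The catch snapped at about 7 N, and the lid is now firm on its seat at about 18 N. I retreat, turn and set up the pinch.

Call:
jog_arm(
  delta_pos=[
    [-0.0008,0.0006,0.0017],
    [-0.002,0.0015,0.02],
    [-0.001,0.001,0.02],
    [0,0,0.01],
    [0,0,0],
    [0,0,0],
    [0,0,0],
    [0,0,0],
  ],
  roll=[0,0,0,-8,-8,-8,-8,-8],
  fingers=[0,0,0,0,0.02,0.026,0.026,0.026],
  grip_force=50,
)

```text
time_s: 19.1
ee_pos: [0.5517, 0.0237, 0.1274]
tcp_rot: [0.001, 0.632, 0.775, -0.0]
contact_force: [-0.5, 0.3, -0.1]
grip_width: 0.0261
```

Call:
jog_arm(
  delta_pos=[
    [0,0,0],
    [0,0,0],
    [0,0,0],
    [0,0,0],
    [0,0,0],
    [0,0,0],
    [0,0,0],
    [0,0,0],
  ],
  roll=[-8,-8,-8,-8,-8,-8,-2,0],
  fingers=[0.026,0.026,0.026,0.026,0.026,0.026,0.026,0.026],
)

```text
time_s: 19.9
ee_pos: [0.5517, 0.0237, 0.1273]
tcp_rot: [0.001, 0.899, 0.437, -0.0]
contact_force: [0.7, 0.2, -0.2]
grip_width: 0.0262
```

```bash
python3 - <<'E'
from h import *
s=env.sense();print(s["time_s"],s["ee_pos"],s["contact_force"],s["tcp_rot"],s["joint_positions"])
R=Rz(-.6647);o=np.array([.6259,-.0344,0])
c=env.read_camera("scene");X=cloud(c);Q=(X-o)@R-[-.08,0,.035]
u,n,y=Q@U*1e3,Q@N*1e3,Q[...,1]*1e3
for ua,ub in[(22,38),(158,178)]:
    k=(u>ua)&(u<ub)&(abs(y)<115)&(n>5)&(n<50);print("frame n",k.sum(),np.percentile(n[k],[10,50,90]).round(1))
k=(n>38)&(n<55)&(abs(y)<50)&(u>-10)&(u<25)&(c["color"][...,2]<110);print("rail",k.sum(),np.percentile(n[k],[5,50,95]).round(1),np.percentile(u[k],[5,50,95]).round(1)) 
cv2.imwrite("pics/d.png",cv2.resize(c["color"][130:330,220:400],None,fx=3.3,fy=3.0,interpolation=cv2.INTER_CUBIC))
E
```

```text
19.9 [0.55167533 0.02370625 0.12734371] [ 0.74688103  0.19111102 -0.19880332] [ 6.09969186e-04  8.99260576e-01  4.37412720e-01 -3.95714402e-04] [-1.93149702e-01 -3.51114663e-02 -2.33427913e-01  1.37237762e+00
 -1.45057001e-03  2.04300355e+00]
frame n 406 [17.5 24.4 26.5]
frame n 453 [23.2 24.8 26.5]
rail 110 [38.8 42.8 45.4] [ 1.3  7.1 11.6]
```

View pics/d.png

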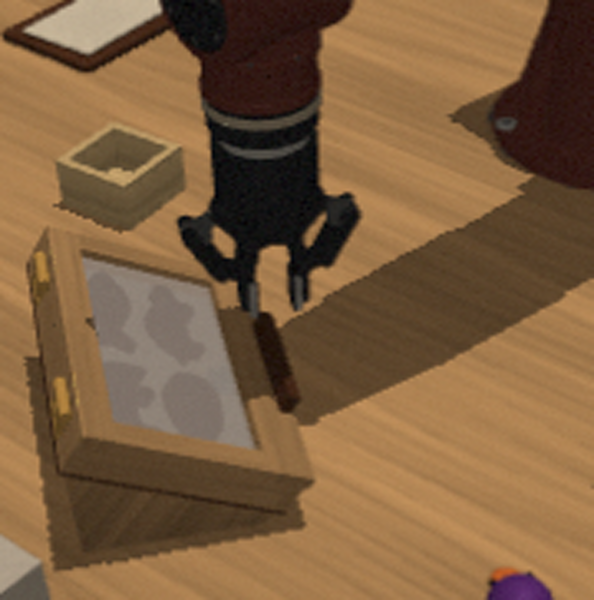

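The lid is down flat on its seat (n≈24.6 both front and back). The open fingers straddle the rail at (275,350), with slim tips at (250,300) and (300,300). I lower onto the rail.

Call:
jog_arm(
  delta_pos=[
    [0,0,-0.02],
    [0,0,-0.02],
    [0,0,-0.008],
    [0,0,-0.005],
    [0,0,0],
    [0,0,0],
  ],
  roll=[0,0,0,0,0,0],
  fingers=[0.026,0.026,0.026,0.026,0.026,0.026],
)

```text
time_s: 20.55
ee_pos: [0.5521, 0.0236, 0.0753]
tcp_rot: [0.001, 0.899, 0.438, -0.0]
contact_force: [0.7, -1.2, 0.2]
grip_width: 0.0258
```

Call:
jog_arm(
  delta_pos=[
    [0,0,-0.002],
    [0,0,-0.002],
    [0,0,0],
  ],
  roll=[0,0,0],
  fingers=[0.026,0.026,0.026],
)

```text
time_s: 20.85
ee_pos: [0.5516, 0.0237, 0.0704]
tcp_rot: [0.001, 0.899, 0.438, -0.0]
contact_force: [0.1, -0.5, -0.0]
grip_width: 0.0261
```

Free so far, so a little deeper and then close.

Call:
jog_arm(
  delta_pos=[
    [0,0,-0.0015],
    [0,0,-0.0015],
    [0,0,0],
  ],
  roll=[0,0,0],
  fingers=[0.026,0.026,0.026],
)

```text
time_s: 21.15
ee_pos: [0.5516, 0.0237, 0.0672]
tcp_rot: [0.001, 0.899, 0.438, -0.0]
contact_force: [-0.3, 0.6, 0.6]
grip_width: 0.0257
```

Call:
jog_arm(
  delta_pos=[
    [0,0,0],
    [0,0,0],
    [0,0,0],
    [0,0,0],
    [0,0,0],
  ],
  roll=[0,0,0,0,0],
  fingers=[0.018,0.012,0.006,0.006,0.006],
  grip_force=35,
)

```text
time_s: 21.65
ee_pos: [0.5521, 0.0234, 0.0678]
tcp_rot: [0.001, 0.899, 0.437, -0.0]
contact_force: [2.7, -3.4, 1.2]
grip_width: 0.0123
```

Call:
jog_arm(
  delta_pos=[
    [-0.0002,0.0002,0.0004],
    [0,0,0],
  ],
  roll=[0,0],
  fingers=[0.006,0.006],
)

```text
time_s: 21.85
ee_pos: [0.5519, 0.0235, 0.0682]
tcp_rot: [0.001, 0.899, 0.437, -0.0]
contact_force: [2.5, -2.9, 0.3]
grip_width: 0.012
```

Call:
jog_arm(
  delta_pos=[
    [-0.0002,0.0002,0.0004],
    [0,0,0],
  ],
  roll=[0,0],
  fingers=[0.006,0.006],
)

```text
time_s: 22.05
ee_pos: [0.5518, 0.0237, 0.0686]
tcp_rot: [0.001, 0.899, 0.437, -0.0]
contact_force: [3.9, -4.1, 0.2]
grip_width: 0.0118
```

Call:
jog_arm(
  delta_pos=[
    [0,0,0],
    [0,0,0],
    [0,0,0.0004],
    [0,0,0],
  ],
  roll=[0,0,0,0],
  fingers=[0.006,0.006,0.006,0.006],
  grip_force=80,
)

```text
time_s: 22.45
ee_pos: [0.5517, 0.0237, 0.0689]
tcp_rot: [0.001, 0.899, 0.437, -0.0]
contact_force: [2.9, -4.3, 0.2]
grip_width: 0.0101
```

Call:
jog_arm(
  delta_pos=[
    [0,0,0.0004],
    [0,0,0],
  ],
  roll=[0,0],
  fingers=[0.006,0.006],
)

```text
time_s: 22.65
ee_pos: [0.5516, 0.0237, 0.0691]
tcp_rot: [0.001, 0.899, 0.437, -0.0]
contact_force: [4.0, -4.5, -1.3]
grip_width: 0.0094
```

Call:
jog_arm(
  delta_pos=[
    [0,0,0.0004],
    [0,0,0],
  ],
  roll=[0,0],
  fingers=[0.006,0.006],
)

```text
time_s: 22.85
ee_pos: [0.5516, 0.0238, 0.0693]
tcp_rot: [0.001, 0.899, 0.437, -0.0]
contact_force: [4.0, -3.1, -3.1]
grip_width: 0.0097
```

Call:
jog_arm(
  delta_pos=[
    [0,0,0.0004],
    [0,0,0],
  ],
  roll=[0,0],
  fingers=[0.006,0.006],
)

```text
time_s: 23.05
ee_pos: [0.5515, 0.0239, 0.0695]
tcp_rot: [0.001, 0.899, 0.437, -0.0]
contact_force: [4.5, -2.6, -4.3]
grip_width: 0.0099
```

Call:
jog_arm(
  delta_pos=[
    [0,0,0.0004],
    [0,0,0],
  ],
  roll=[0,0],
  fingers=[0.006,0.006],
)

```text
time_s: 23.25
ee_pos: [0.5514, 0.0239, 0.0698]
tcp_rot: [0.001, 0.899, 0.437, -0.0]
contact_force: [4.0, -4.0, -4.1]
grip_width: 0.0098
```

Call:
jog_arm(
  delta_pos=[
    [-0.0001,0.0001,0.0002],
    [0,0,0],
    [0,0,0],
  ],
  roll=[0,0,0],
  fingers=[0.006,0.006,0.006],
)

```text
time_s: 23.55
ee_pos: [0.5513, 0.024, 0.0699]
tcp_rot: [0.001, 0.899, 0.437, -0.0]
contact_force: [5.3, -4.7, -5.0]
grip_width: 0.0098
```

Call:
jog_arm(
  delta_pos=[
    [0,0,0],
    [0,0,0],
    [0,0,0],
  ],
  roll=[0,0,0],
  fingers=[0.006,0.006,0.006],
)

```text
time_s: 23.85
ee_pos: [0.5513, 0.024, 0.0699]
tcp_rot: [0.001, 0.899, 0.437, -0.0]
contact_force: [5.6, -4.0, -5.9]
grip_width: 0.0094
```

The tug has held at 6–8.5 N for about 0.9 s without giving. I ease off and release.

Call:
jog_arm(
  delta_pos=[
    [0.0004,-0.0003,-0.0008],
    [0.0002,-0.0001,-0.0004],
    [0,0,0],
    [0,0,0],
    [0,0,0],
    [0,0,0],
  ],
  roll=[0,0,0,0,0,0],
  fingers=[0.006,0.006,0.02,0.026,0.026,0.026],
)

```text
time_s: 24.45
ee_pos: [0.5515, 0.0241, 0.0691]
tcp_rot: [0.0, 0.899, 0.438, -0.001]
contact_force: [-0.6, -0.2, -0.2]
grip_width: 0.0263
```

Call:
jog_arm(
  delta_pos=[
    [0,0,0.01],
    [0,0,0.02],
    [0,0,0.03],
    [0,0,0.04],
    [-0.02,0.015,0.04],
    [-0.02,0.015,0.03],
    [0,0,0],
    [0,0,0],
  ],
  roll=[0,0,0,0,0,0,0,0],
  fingers=[0.026,0.026,0.026,0.026,0.026,0.026,0.026,0.026],
)

```text
time_s: 25.25
ee_pos: [0.5122, 0.054, 0.2407]
tcp_rot: [0.001, 0.899, 0.438, 0.001]
contact_force: [0.0, -0.4, -1.5]
grip_width: 0.0264
```

```bash
python3 - <<'E'
from h import *
s=env.sense();print(s["time_s"],s["ee_pos"],s["contact_force"])
R=Rz(-.6647);o=np.array([.6259,-.0344,0])
c=env.read_camera("scene");X=cloud(c);Q=(X-o)@R-[-.08,0,.035]
u,n,y=Q@U*1e3,Q@N*1e3,Q[...,1]*1e3
k=((u>22)&(u<38)|(u>158)&(u<178)|(abs(y)>110)&(u>0)&(u<178))&(abs(y)<128)&(n>18)&(n<40)
A=np.c_[u[k],y[k],np.ones(k.sum())];b=n[k]
for _ in range(4):
    p=np.linalg.lstsq(A,b,rcond=None)[0];r=abs(A@p-b)<3;A,b=A[r],b[r]
print("frame plane",p,len(b))
cv2.imwrite("pics/e.png",cv2.resize(c["color"][90:420],(800,412)))
E
```

```text
25.25 [0.51215023 0.05401612 0.24071815] [ 0.03332163 -0.43176353 -1.52809287]
frame plane [-5.70680079e-03 -5.40633393e-04  2.58059109e+01] 1278
```

View pics/e.png

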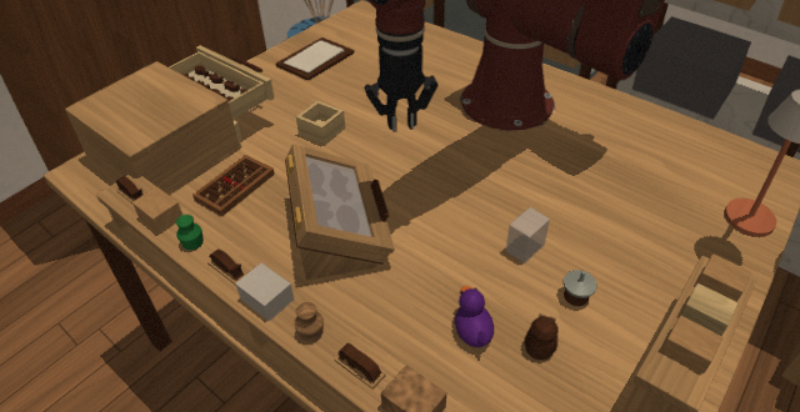

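The lid is shut on its seat at (340,205): slope 0.006 rad, against over 0.025 if not caught. The other things stand where they were, and the gripper is clear. I hand in.

```bash
python3 -c "
from station import env
print(env.close_job())"
```

```text
the job is handed in; nothing more can be done
None
```

The job is done and handed in, with the gripper clear of everything, about 25 s into the 67 s allowed.

- **Animals:** I first pushed the lid further open (about 1.51 to 1.8 rad) to make room for the gripper. The tortoise and whale then went down until they stopped hard, at about 40 N and 28 N. In the depth check both tops stood at n ≈ 9.2 mm, level with the elephant and fish that were already home.
- **Lid and catch:** I swung the lid down by the pull rail. It snapped in at about 7 N, and I pressed it onto its seat with about 18 N.
- **Tug:** The tool could only point straight down, so I could not pinch the rail square to the lid. The fingers slipped a little at a 35 N grip. At 80 N they held a 6–8.5 N tug for about 0.9 s, and the catch did not give.
- **Last check:** The fitted lid angle is about 0.006 rad; caught should read under 0.012. The last picture shows the other things on the shelf where they were.
- **Off-plan contact:** While I opened the lid further, its edge caught under the gripper's finger linkage. The wrist read about 39 N, just under the 40 N limit on the gripper's body. I saw no damage or shift from it.
- **Disagreement:** The animals stopped the fingers about 3 mm lower than my camera fit of the case said they would. I put that down to calibration.

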